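Set the ratchet to tighten and clamp a phone frame

TASK

Clamp the phone frame in the bench clamp: the ratchet handle's pawl lever is set to loosen, so first flip it all the way over to tighten, then work the handle to and fro by its knob until the jaw holds the frame snugly against the stop bar (about 30 N), without crushing it. Use only the lever and the handle, do not push the jaw or touch the frame, leave the other things on the bench where they are, and let go at the end.

Things in the scene. Friction and masses are not known exactly. Their poses are not given: they have to be found in the camera images.
- clamp: Phone-frame clamp, fixed to the bench: aluminium plate 265 x 130 x 12 mm with a dark spindle housing (62 x 66 mm, top at 45 mm). Origin on the upright spindle axis at the plate's underside (all heights here are above it); +z up, +x from the spindle towards jaw and stop bar, y across; the plate spans x -60 to +205 mm. Place and yaw vary.
- spindle (a point): On the spindle axis at height 68 mm, over the captive ratchet's round steel head (54 mm across, top at 64 mm). Handle and spindle both turn about this upright axis. The ratchet has 18 teeth (20 degrees apart): up to 0.35 rad of a stroke is lost before a tooth catches. The spindle keeps its place by friction.
- knob (a point): Grip of the upright round black knob at the handle's end, 20 mm across, heights 64 to 114 mm; this point at 95 mm, 125 mm from the spindle axis. Handle arm 16 mm wide, top at 61 mm. Force along its circle, read after steps of 2 to 3 mm: under 1 N before a tooth catches, steady 5 to 7 N driving with the jaw free (2 N after long fast steps), then 1 N more per 10 to 13 N of clamping (+2.3 N at 30 N).
- handle (a joint): Swing of the ratchet handle about the spindle, rad, growing CLOCKWISE seen from above; at 0 it points along the clamp's -x (towards the robot); end stops at -0.65 and +0.65. It stays where left. Once a tooth catches, up to 0.1 rad of give before the spindle follows. From first grip on the frame to 30 N of clamping takes 0.05 to 0.1 rad, to 60 N (crushed) about 0.05 more.
- pawl (a joint): Pawl (direction) lever on the handle, rad, growing CLOCKWISE from above about an upright pivot on the arm 34 mm from the spindle axis. Over-centre: rests at 0 to 0.17 (loosen: drives the spindle counter-clockwise only) or 0.43 to 0.64 (tighten: drives it clockwise only, clicks freely back); snaps either way from 0.3, about 2 N at the post; firm stops at -0.03 and 0.63. Wobbles while clicking.
- tab (a point): Near the top of the pawl lever's upright round post, dark steel, 11 mm across, 30 mm outward from the pawl pivot, heights 65 to 101 mm; this point at 90 mm. The flat lever under it is 10 mm wide, top at 70 mm. On loosen the post stands on the counter-clockwise side of the arm (0.3 rad about the pivot), on tighten as far on the clockwise side, 18 mm away.
- jaw: Sliding jaw: aluminium bar 14 x 108 x 18 mm, rubber face. Origin at the centre of its underside; it slides along the clamp's x, driven by the spindle through a rack: 12 mm towards the stop bar per radian of spindle turn clockwise.
- jaw_face (a point): Centre of the sliding jaw's gripping face, 7 mm in +x of the jaw's origin.
- frame: Bare phone mid-frame, dark metal with bright inside, 72 x 150 x 9 mm, 140 g, loose, lying flat on the clamp plate between the sliding jaw and the stop bar, its 72 mm width along the clamp's x. Origin at the centre of its underside.
- stop: Stop bar: aluminium bar 14 x 108 x 18 mm, fixed on the clamp plate at a place that varies along the clamp's x. Origin at the centre of its underside; the frame ends up against its -x face, 7 mm from the origin. The jaw has 12 to 24 mm to travel in all before the frame is gripped: two to four strokes.
- screwdriver: Bystander: small grey screwdriver, 150 mm long, lying beside the clamp plate (on its -y side).
- flux: Bystander: small jar with a green cap, 34 mm across, 38 mm high, beside the clamp plate (on its +y side).
- tin: Bystander: flat round tin, 68 mm across, 24 mm high.
- glue: Bystander: slim bottle with a red cap, 28 mm across, 100 mm high.
- paste: Bystander: amber tube standing upright, orange cap, 26 mm across, 90 mm high.
- spool: Bystander: white spool lying flat, 56 mm across, 18 mm high.
Things that resemble listed ones, but are neither listed nor needed, are in the scene too. Of the things that look like the frame, the larger one is meant.

How it is judged:
On the way, in this order (a step that is already met when the one before it is completed fails the run):
1. the pawl lever is flipped over to tighten (value of joint pawl above 0.36 rad), for 0.2 s.
2. the jaw grips the frame against the stop bar (contact force between jaw and frame above 15 N and contact force between stop and frame above 12 N), for 0.2 s.
At the end, for the whole second after the job is handed in: The pawl lever is on its tighten side (joint above 0.36), the frame lies flat (within 0.06 rad) and at rest, held by the jaw with 15 to 45 N and against the stop bar with 12 to 48 N, and the handle is let go and still (all of step 2 and value of joint pawl above 0.36 rad and contact force between jaw and frame below 45 N and contact force between stop and frame below 48 N and angle between frame's own z axis and vertical below 0.06 rad and linear speed of frame below 0.01 m/s and velocity of joint handle below 0.1 rad/s); the robot touches nothing.
It fails at once if the frame is crushed: the jaw presses on it with more than 60 N (contact force between jaw and frame above 60 N).
It fails at once if the robot pushes on the jaw (over 3 N) (contact force between any of the fingers, the arm and jaw above 3 N).
It fails at once if the robot pushes on the frame (over 3 N) (contact force between any of the fingers, the arm and frame above 3 N).
It fails at once if another thing on the bench is moved by more than 20 mm (distance of any of screwdriver, flux, tin, glue, paste, spool from where it was at the start of the episode above 0.02 m).
It also fails if it takes over 72 s, if anything falls off the work surface, if the arm or the gripper's body presses on something with over 40 N, if the wrist force passes 120 N, or if a joint passes its speed limit or range.

ROBOT

A 7-joint arm with a two-finger parallel gripper is mounted at the origin on the work surface. World frame = base frame: x ahead of the robot, y to its left, z up, the work surface at z = 0. Lengths are in m, angles in rad, forces in N, time in s.
With the tool pointing down it reaches from about 0.35 to 0.9 m from the base axis. Payload 8.1 kg.
Tool frame: the origin (TCP) lies on the centre line of the jaws, within the pads' length; the fingertips stand manip.tip_extent ahead of it and the grasp point (between the pads) lies 8 mm behind it (manip.tip_extent is the distance from the TCP to the fingertips, in m); z points along the fingers, y is the line along which they close (so a half turn about z gives the same grasp; the last joint's range is limited). The gripper opens to 92 mm and grips with 3 to 60 N. Pads are 19 mm wide; open, the fingers measure 130 mm over their backs; the gripper's body (75 mm by 190 mm) begins 47 mm behind the grasp point.
Start: joints at [-1.288, 0.434, 0.025, 1.573, -0.012, 1.134, -0.075], TCP at [0.235, 0.579, 0.238] pointing down, gripper open.
Joint ranges: [-2.62, 2.62], [-0.44, 2.09], [-1.27, 1.32], [0.08, 2.57], [-1.32, 4.46], [0.12, 2], [-2.74, 2.74]. Speed limits (rad/s): [2.22, 2.22, 3.01, 3.01, 3.14, 3.14, 3.14].

INTERFACE

Orientations are given as a rotation vector (axis times angle).
In Python, from bench import manip gives the robot as it stands.
- The arm moves only by the tool send_rows, never from a script. Its argument "series" is text: rows parted by semicolons, each of 7 numbers parted by spaces: the shift along the world's x, y, z in mm, then the turn, a rotation vector about the world's x, y, z in degrees, then the closure in counts, from 0 (fully open) to 255 (shut). A call has 1 to 10 rows; each row shifts and turns the commanded pose from where the row before left it; what a row does not reach is not made up. A row lasts 1/10 s, in which the tool goes at most 50 mm and 8.59 degrees, less where a joint would pass 70% of its speed; a pose out of reach is approached as far as the arm can. A call is refused whole if a number of a shift passes 50 or a number of a turn 8.59, either way. A call with a gripper value outside its range is refused whole. The fingers move at their own pace and stop on an object; "grip_force" is the grip in N (left out, the last holds). Time passes only in rows, so rows that do not move let the fingers close. It gives the time, the measured TCP pose, the force, the opening and the grip force at its end, in the units of the state.
- manip.get_state(): the state, without advancing time (a new reading comes with each control period).
- manip.read_camera(name): name is "scene" or "side" or "wrist"; returns a dict with "img" (384x512x3 uint8, red, green, blue), "fx", "fy", "cx", "cy" (pixels), "rvec" (rotation vector, rad) and "tvec" (3), from world to camera coordinates, as OpenCV has them; the wrist camera has in their place "mount" (4x4, takes a point from camera to tool coordinates, whose origin is the TCP and whose axes are the flange's). Camera axes: x right, y down, z forward; pixel columns grow to the right and rows downward; lengths in m; the calibration is good to about 2 mm. A picture is of the moment at which its call begins: read the wrist's pose just before it. There is no depth.
- manip.sign_off(): hands the job in; it is judged then, once.
The state is a dict: "clock": time; "q": joint angles; "dq": joint speeds; "tau": joint torques, N m; "tcp_pos": TCP position; "tcp_rot": TCP orientation; "contact_force": force on the tool from outside, world axes, zero at the start; "torque": the same for the moment, N m; "gripper_width": finger opening in m; "grip_force": force on a finger pad.
Only numpy, scipy, OpenCV 4.12 (cv2) and the standard library are available. Lean on these libraries where they do the work, as an engineer would, in place of code of your own. Each camera call takes 0.05 s, during which the arm holds its last target. There are 200 camera calls.

## Working session

There is one attempt and no reset: what is moved stays moved. The work goes in short steps, Python scripts to look and compute and a tool call to move; the robot and the scene stay as the last step left them, time stands still between calls to the robot, and variables do not carry over. Pictures are saved under pics/ and viewed, at most 10 in all, crops included, and the job is handed in when it is done.

Besides the shell and the picture viewer there is one more tool, called after "Emit:" by a JSON object that holds its "op" and its "data", one argument or row to a line. send_rows: Moves the arm, as the interface text tells. Its arguments: {"type":"object","properties":{"series":{"type":"string"},"grip_force":{"type":"number"}},"required":["series"]}

```bash
ls; mkdir -p pics
cat > h.py <<'E'
import cv2,numpy as np
from bench import manip
def ray(c,u,v):
    R=cv2.Rodrigues(np.array(c['rvec'],float))[0];t=np.array(c['tvec'],float)
    d=R.T@np.array([(u-c['cx'])/c['fx'],(v-c['cy'])/c['fy'],1]);return -R.T@t,d
def onz(c,u,v,z):
    o,d=ray(c,u,v);return o+d*(z-o[2])/d[2]
def proj(c,p):
    return cv2.projectPoints(np.array(p,float).reshape(-1,3),np.array(c['rvec'],float),np.array(c['tvec'],float),np.array([[c['fx'],0,c['cx']],[0,c['fy'],c['cy']],[0,0,1.]]),None)[0].reshape(-1,2)
def wristcam():
    s=manip.get_state();c=manip.read_camera('wrist')
    T=np.eye(4);T[:3,:3]=cv2.Rodrigues(np.array(s['tcp_rot'],float))[0];T[:3,3]=s['tcp_pos']
    M=np.linalg.inv(T@np.array(c['mount']));c=dict(c);c['rvec']=cv2.Rodrigues(M[:3,:3])[0];c['tvec']=M[:3,3];return c
def save(c,n): cv2.imwrite('pics/'+n,cv2.cvtColor(c['img'],cv2.COLOR_RGB2BGR))
E
python3 - <<'E'
from h import *
import pickle
a=manip.read_camera('scene');b=manip.read_camera('side')
pickle.dump((a,b),open('c0.pkl','wb'))
print(manip.get_state(),manip.tip_extent)
save(a,'a0.png');save(b,'b0.png')
for c in(a,b):print(c['fx'],ray(c,256,192))
E
```

```text
pics
{'clock': 0.1, 'q': array([-1.2875817 ,  0.4351113 ,  0.02498868,  1.57397478, -0.01158013,
        1.13403634, -0.07509276]), 'dq': array([-5.86652851e-04,  3.89531186e-04,  7.21821348e-04, -3.16749405e-03,
       -6.93742038e-06, -2.32140757e-03,  1.66789276e-03]), 'tau': array([ 2.80902677e-03, -6.69127393e+01,  9.87988785e-01, -3.15139174e+01,
       -6.04253006e-02,  3.74873180e-02,  8.88039312e-05]), 'tcp_pos': array([0.2350927 , 0.57862645, 0.23706186]), 'tcp_rot': array([-6.02365267e-01, -3.08318331e+00,  2.16796554e-03]), 'contact_force': array([ 0.24733088, -0.39100255,  0.22628086]), 'torque': array([-0.02211425, -0.041899  , -0.05623989]), 'grip_force': 0.0, 'gripper_width': 0.09178856720811485} 0.011
479.1268274718947 (array([1.17332994, 0.84951357, 0.92998081]), array([-0.45438551, -0.62731691, -0.63269831]))
431.8130340865479 (array([ 0.46876128, -1.31319766,  0.86864527]), array([ 0.0803965 ,  0.85075631, -0.51964174]))
```

View pics/a0.png

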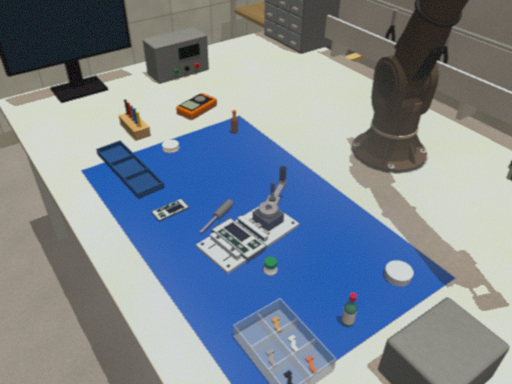

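View pics/b0.png

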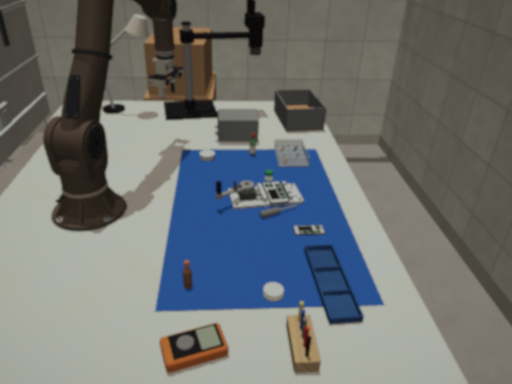

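Scene view: the clamp is at about (250,232), with the knob at (283,173), pawl post near (272,187), spindle head near (268,210) and frame in the clamp at (238,237). The smaller look-alike frame is at (170,210). Side view: knob at (219,186), frame at (275,193), small one at (309,230). Next, close crops of both views.

Run:
```python
from h import *
import pickle
a,b=pickle.load(open('c0.pkl','rb'))
A=cv2.resize(a['img'][155:275,190:310],(600,600),interpolation=cv2.INTER_CUBIC)
cv2.imwrite('pics/ca.png',A[:,:,::-1])
print('spindle',onz(a,268,208,.064),'knob',onz(a,283,167,.114),'post',onz(a,272.5,184,.101))
print('side knob',onz(b,219,181,.114))
```

```text
spindle [0.56448935 0.06619402 0.064     ] knob [ 0.45762491 -0.00808189  0.114     ] post [0.5196193 0.0249539 0.101    ]
side knob [ 0.46145257 -0.00128832  0.114     ]
```

View pics/ca.png

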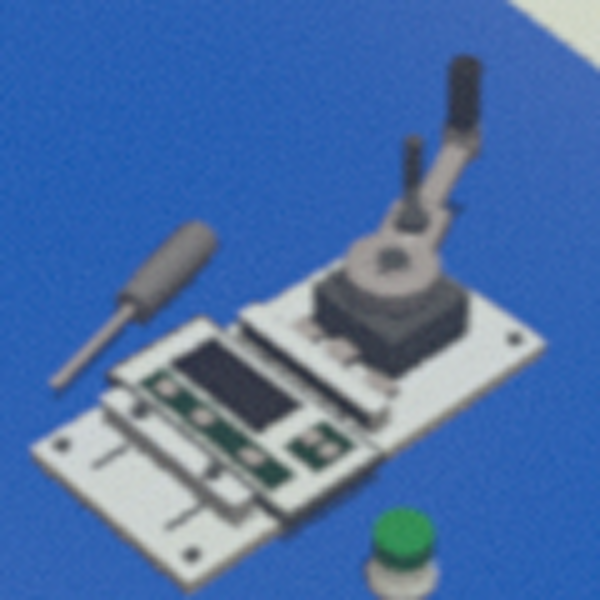

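Crop: the choice is confirmed, with frame in the clamp between jaw and stop bar. Knob top is at crop (465,60), post top (412,138) and head centre (395,265). Plate corners are at (545,343), (190,590) and (30,450).

Run:
```python
from h import *
import pickle
a,b=pickle.load(open('c0.pkl','rb'))
f=lambda x,y,z:onz(a,190+x/5,155+y/5,z)
P=[f(545,343,.012),f(190,590,.012),f(30,450,.012)]
print(P)
d=P[1]-P[0];print('yaw',np.degrees(np.arctan2(d[1],d[0])),np.linalg.norm(d))
e=P[2]-P[1];print(np.degrees(np.arctan2(e[1],e[0])),np.linalg.norm(e))
s=f(395,262,.064);k=f(465,60,.114);t=f(412,138,.101);print(s,k,t)
for v in(k-s,t-s):print(np.degrees(np.arctan2(v[1],v[0])),np.linalg.norm(v[:2]))
print(manip.read_camera('wrist')['mount'])
```

```text
[array([0.49591261, 0.12189865, 0.012     ]), array([0.7580134 , 0.16144827, 0.012     ]), array([0.77524054, 0.03067321, 0.012     ])]
yaw 8.580893372472037 0.26506790756211146
-82.49557393614955 0.13190485282176215
[0.56073601 0.06574006 0.064     ] [ 0.45762491 -0.00808189  0.114     ] [0.51604639 0.0197303  0.101     ]
-144.39939398031717 0.12681316576398885
-134.16611133715836 0.06414094196721554
[[ 1.05953645e-03 -9.57137929e-01 -2.89630562e-01  7.87571315e-02]
 [ 9.99998941e-01  1.30298481e-03 -6.47724633e-04  9.79149289e-04]
 [ 9.97346035e-04 -2.89629569e-01  9.57138296e-01 -1.46689097e-01]
 [ 0.00000000e+00  0.00000000e+00  0.00000000e+00  1.00000000e+00]]
```

Clamp yaw is about 8°, spindle at about (0.561,0.066). The handle is at about -0.48 rad and the pawl is on loosen. I'll fly over for a wrist look.

Emit:
{"op": "send_rows", "data": {
  "series": "20 -40 2 0 0 3 0;20 -40 2 0 0 3 0;20 -40 2 0 0 3 0;20 -40 2 0 0 3 0;20 -40 2 0 0 3 0;20 -40 2 0 0 3 0;20 -40 2 0 0 3 0;20 -40 0 0 0 3 0;20 -40 0 0 0 3 0;20 -40 0 0 0 3 0"
}}

```text
clock: 1.15
tcp_pos: [0.4356, 0.1772, 0.2518]
tcp_rot: [-0.22, 3.134, 0.0]
contact_force: [0.7, 0.5, 0.8]
gripper_width: 0.0915
grip_force: 0.0
```

Emit:
{"op": "send_rows", "data": {
  "series": "20 -40 0 0 0 0 0;20 -40 0 0 0 0 0;20 -40 0 0 0 0 0;15 -30 0 0 0 0 0;0 0 0 0 0 0 0;0 0 0 0 0 0 0"
}}

```text
clock: 1.75
tcp_pos: [0.5101, 0.0286, 0.2514]
tcp_rot: [0.213, -3.134, -0.0]
contact_force: [-0.1, -0.5, -0.0]
gripper_width: 0.092
grip_force: 0.0
```

Run:
```python
from h import *
import pickle
s=manip.get_state();print(s['tcp_pos'],s['tcp_rot'],s['q'],s['contact_force'])
w=wristcam();pickle.dump(w,open('w1.pkl','wb'));save(w,'w1.png')
```

```text
[0.51005749 0.02864974 0.25142239] [ 2.13258138e-01 -3.13359147e+00 -2.03046933e-04] [-0.36834841  0.23485606  0.25587386  1.84292069 -0.06727508  1.07289442
  1.61970074] [-0.05727792 -0.45702882 -0.02845024]
```

View pics/w1.png

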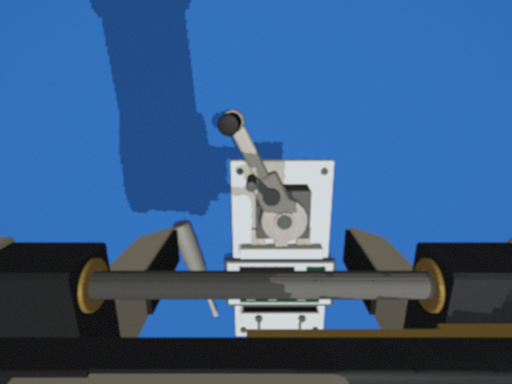

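Wrist view: knob top at (229,124), post top at about (251,183), spindle head centre (284,221), and plate near corners at (231,161) and (334,161).

Run:
```python
from h import *
import pickle
w=pickle.load(open('w1.pkl','rb'))
f=lambda x,y,z:onz(w,x,y,z)
s=f(284.5,221,.064);k=f(229,124.5,.114);t=f(250.5,182.5,.101);print(s,k,t)
for v in(k-s,t-s,f(334,161,.012)-f(231,161,.012)):print(np.degrees(np.arctan2(v[1],v[0])),np.linalg.norm(v[:2]))
C=cv2.resize(w['img'][95:255,200:345],None,fx=4,fy=3.75/3.75*4-0.3,interpolation=cv2.INTER_CUBIC)
cv2.imwrite('pics/cw.png',C[:,:,::-1]);print(C.shape)
```

```text
[0.56260464 0.06415366 0.064     ] [ 0.45879704 -0.00611006  0.114     ] [0.51266128 0.01966099 0.101     ]
-145.9073059477107 0.1253515424835272
-138.30334915012912 0.06688749579283441
97.85485083862078 0.1287951392506302
(592, 580, 3)
```

View pics/cw.png

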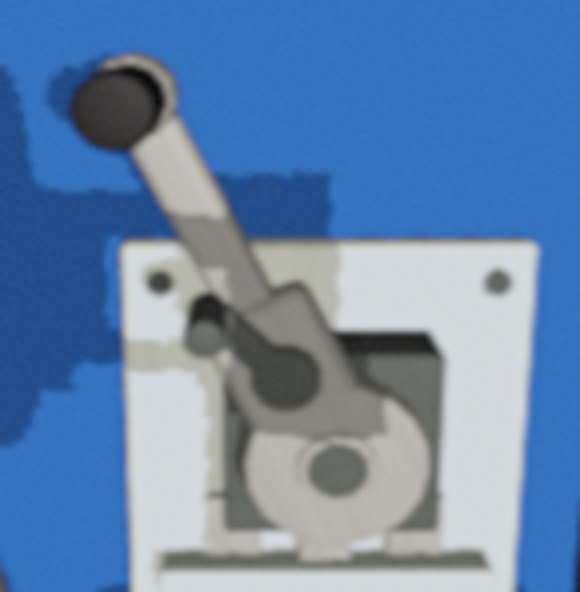

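Crop: post top is at crop (206,336), on the counter-clockwise side of the arm, so the pawl is on loosen. Knob top is at (115,105). The post is at about (0.516,0.0195). I'll close the fingers, come down on the counter-clockwise side, and push.

Emit:
{"op": "send_rows", "data": {
  "series": "10 -10 0 0 0 6.5 255;10 -10 0 0 0 6.5 255;5 -10 0 0 0 6.5 255;0 -7 -20 0 0 6.5 255;0 0 -40 0 0 0 255;0 0 -40 0 0 0 255;0 0 -40 0 0 0 255;0 0 -20 0 0 0 255;0 0 -2 0 0 0 255;0 0 0 0 0 0 255",
  "grip_force": 10
}}

```text
clock: 2.8
tcp_pos: [0.535, -0.0066, 0.0899]
tcp_rot: [0.918, -3.004, -0.001]
contact_force: [0.1, -1.1, 0.7]
gripper_width: 0.0164
grip_force: 0.0
```

Run:
```python
from h import *
s=manip.get_state();print(s['tcp_pos'],s['tcp_rot'],s['q'],s['contact_force'],s['gripper_width'])
R=cv2.Rodrigues(s['tcp_rot'])[0];print(R.round(3))
```

```text
[ 0.5349742  -0.00664743  0.08986749] [ 9.18151883e-01 -3.00376524e+00 -1.08778123e-03] [-0.208968    0.46657031  0.1643446   1.96538744 -0.11277252  0.71900128
  2.18724058] [ 0.07716101 -1.10406819  0.68309017] 0.0163593838646716
[[-0.829 -0.559 -0.001]
 [-0.559  0.829  0.   ]
 [ 0.     0.001 -1.   ]]
```

Emit:
{"op": "send_rows", "data": {
  "series": "0 0 0 0 0 0 255;-1.7 2.5 0 0 0 0 255;-1.7 2.5 0 0 0 0 255;-1.7 2.5 0 0 0 0 255"
}}

```text
clock: 3.2
tcp_pos: [0.5302, 0.0, 0.0903]
tcp_rot: [-0.916, 3.004, 0.0]
contact_force: [-0.1, -0.3, 0.6]
gripper_width: 0.0004
grip_force: 0.0
```

Emit:
{"op": "send_rows", "data": {
  "series": "-1.7 2.5 0 0 0 0 255;-1.7 2.5 0 0 0 0 255"
}}

```text
clock: 3.4
tcp_pos: [0.5267, 0.0041, 0.09]
tcp_rot: [-0.915, 3.005, -0.001]
contact_force: [1.0, -3.7, 1.6]
gripper_width: 0.0005
grip_force: 1.4
```

Emit:
{"op": "send_rows", "data": {
  "series": "-1.7 2.5 0 0 0 0 255;-1.7 2.5 0 0 0 0 255"
}}

```text
clock: 3.6
tcp_pos: [0.5231, 0.0097, 0.0897]
tcp_rot: [0.915, -3.005, -0.0]
contact_force: [0.1, 0.0, -0.2]
gripper_width: 0.0005
grip_force: 0.3
```

Emit:
{"op": "send_rows", "data": {
  "series": "-1.7 2.5 0 0 0 0 255;-1.7 2.5 0 0 0 0 255"
}}

```text
clock: 3.8
tcp_pos: [0.5198, 0.0151, 0.0897]
tcp_rot: [-0.916, 3.005, 0.0]
contact_force: [2.3, -2.8, -1.2]
gripper_width: 0.0002
grip_force: 1.9
```

Run:
```python
from h import *
w=wristcam();a=manip.read_camera('scene')
W=cv2.resize(w['img'][60:300,130:380],(500,480));A=cv2.resize(a['img'][155:225,245:305],(300,350),interpolation=cv2.INTER_CUBIC)
o=np.zeros((480,800,3),np.uint8);o[:,:500]=W;o[:350,500:]=A
cv2.imwrite('pics/d1.png',o[:,:,::-1])
```

```text
(no output)
```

View pics/d1.png

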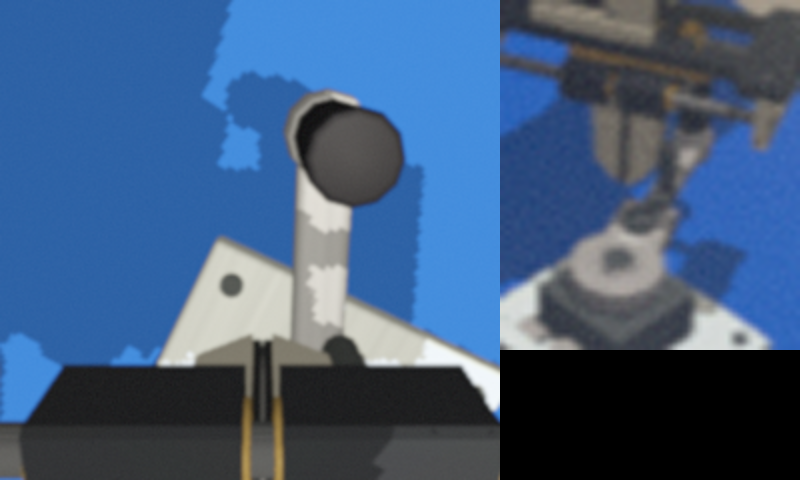

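Wrist crop: the post is now at (343,348), on the clockwise side of the arm, and the knob top is at (355,155), so the pawl has flipped. A little more push to seat it.

Emit:
{"op": "send_rows", "data": {
  "series": "-1.1 1.6 0 0 0 0 255;0 0 0 0 0 0 255"
}}

```text
clock: 4.1
tcp_pos: [0.5191, 0.0159, 0.0898]
tcp_rot: [-0.915, 3.005, -0.001]
contact_force: [2.1, -3.8, -1.0]
gripper_width: 0.0012
grip_force: 1.7
```

Emit:
{"op": "send_rows", "data": {
  "series": "-1.1 1.6 0 0 0 0 255;0 0 0 0 0 0 255"
}}

```text
clock: 4.3
tcp_pos: [0.518, 0.0177, 0.0898]
tcp_rot: [-0.915, 3.005, -0.0]
contact_force: [3.4, -2.0, -1.7]
gripper_width: 0.0002
grip_force: 1.8
```

Emit:
{"op": "send_rows", "data": {
  "series": "6 -9 0 0 0 0 255;6 -9 10 0 0 0 255;0 0 50 0 0 0 200;0 0 50 0 0 0 150;-15 10 10 0 0 0 150;-20 15 0 0 0 0 150;0 0 0 0 0 0 150;0 0 0 0 0 0 150"
}}

```text
clock: 5.1
tcp_pos: [0.4949, 0.0244, 0.2105]
tcp_rot: [-0.916, 3.004, 0.0]
contact_force: [-0.2, -0.0, -0.0]
gripper_width: 0.0372
grip_force: 0.0
```

Run:
```python
from h import *
import pickle
w=wristcam();pickle.dump(w,open('w2.pkl','wb'));s=manip.get_state();print(s['tcp_pos'],s['contact_force'])
cv2.imwrite('pics/e.png',cv2.resize(w['img'][60:300,150:400],(750,600)[:2] if 0 else (625,600))[:,:,::-1])
```

```text
[0.49519459 0.02410259 0.21023652] [ 0.2626036  -0.21258873  0.24079545]
```

View pics/e.png

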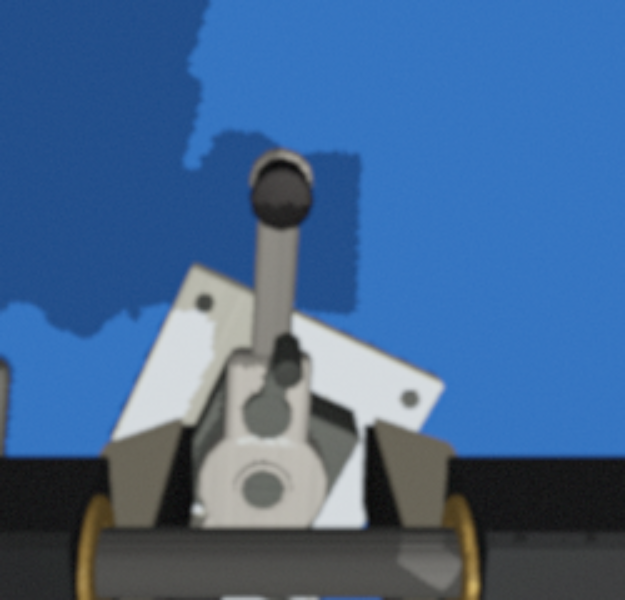

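Post top is at (288,372), right of pivot (267,412), which is the tighten side. Knob top is at (281,197) and head centre at (262,488).

```bash
cat > calc.py <<'E'
import numpy as np,sys
S=np.array([.562,.065]);r=.125;yaw=np.radians(8)
def knob(h):
    t=np.pi+yaw-h;return S+r*np.array([np.cos(t),np.sin(t)])
E
python3 - <<'E'
from h import *
from calc import *
import pickle
w=pickle.load(open('w2.pkl','rb'))
f=lambda x,y,z:onz(w,150+x/2.5,60+y/2.5,z)[:2]
s=f(262,489,.064);k=f(281,198,.114);t=f(288,374,.101);p=f(267,413,.070)
print(s,k,t,p)
A=lambda v:np.degrees(np.arctan2(v[1],v[0]))
print(A(k-s),np.linalg.norm(k-s),A(t-p)-A(k-s),np.linalg.norm(t-p),A(p-s)-A(k-s))
print('h',np.pi+yaw-np.radians(A(k-s))-2*np.pi, knob(-.45))
E
```

```text
[0.56406241 0.06435619] [ 4.54667173e-01 -2.83237935e-04] [0.50501995 0.03675542] [0.53233928 0.04575174]
-149.42202126123237 0.12706523542028306 -12.351141594495573 0.02876246372356713 -0.18792782382195128
h -0.39406006743677136 [ 0.45810644 -0.00450631]
```

Emit:
{"op": "send_rows", "data": {
  "series": "-20 -12 0 0 0 0 90;-19 -12 0 0 0 0 90;0 0 -30 0 0 0 90;0 0 -40 0 0 0 90;0 0 -40 0 0 0 90;0 0 -13 0 0 -3 90;0 0 0 0 0 0 90;0 0 0 0 0 0 255;0 0 0 0 0 0 255;0 0 0 0 0 0 255",
  "grip_force": 20
}}

```text
clock: 6.15
tcp_pos: [0.4567, 0.0007, 0.0878]
tcp_rot: [-0.837, 3.026, -0.0]
contact_force: [-0.7, 0.7, 0.8]
gripper_width: 0.0404
grip_force: 0.0
```

Emit:
{"op": "send_rows", "data": {
  "series": "0 0 0 0 0 0 255;0 0 0 0 0 0 255;0 0 0 0 0 0 255"
}}

```text
clock: 6.45
tcp_pos: [0.456, 0.0007, 0.0871]
tcp_rot: [-0.837, 3.027, -0.0]
contact_force: [0.0, -0.5, 4.7]
gripper_width: 0.0195
grip_force: 20.0
```

```bash
cat >> calc.py <<'E'
def rows(h0,dh,n):
    P=np.array([knob(h0+i*dh) for i in range(n+1)])*1000
    R=np.round(P,1);print('; '.join(f'{d[0]:.1f} {d[1]:.1f} 0 0 0 {-np.degrees(dh):.2f} 255' for d in np.diff(R,axis=0)))
def now():
    from bench import manip
    s=manip.get_state();v=s['tcp_pos'][:2]-S;h=np.pi+yaw-np.arctan2(v[1],v[0]);h=(h+np.pi)%(2*np.pi)-np.pi
    t=np.pi+yaw-h;c=np.array([np.sin(t),-np.cos(t)]);f=s['contact_force'][:2]
    print('h %.4f r %.4f Ft(resist) %.2f Fr %.2f'%(h,np.hypot(*v),-f@c,f@v/np.hypot(*v)),'clock',round(s['clock'],2));return h
E
python3 -c "
from calc import *
h=now();rows(-.40,.08,12)"
```

```text
h -0.4058 r 0.1240 Ft(resist) 0.42 Fr 0.21 clock 6.45
-4.8 8.7 0 0 0 -4.58 255; -4.1 9.2 0 0 0 -4.58 255; -3.3 9.4 0 0 0 -4.58 255; -2.6 9.7 0 0 0 -4.58 255; -1.8 9.8 0 0 0 -4.58 255; -1.0 10.0 0 0 0 -4.58 255; -0.2 9.9 0 0 0 -4.58 255; 0.6 10.0 0 0 0 -4.58 255; 1.4 9.9 0 0 0 -4.58 255; 2.2 9.8 0 0 0 -4.58 255; 3.0 9.5 0 0 0 -4.58 255; 3.7 9.3 0 0 0 -4.58 255
```

Emit:
{"op": "send_rows", "data": {
  "series": "-4.8 8.7 0 0 0 -4.6 255; -4.1 9.2 0 0 0 -4.6 255; -3.3 9.4 0 0 0 -4.6 255; -2.6 9.7 0 0 0 -4.6 255; -1.8 9.8 0 0 0 -4.6 255"
}}

```text
clock: 6.95
tcp_pos: [0.4404, 0.0467, 0.0872]
tcp_rot: [-0.209, 3.132, -0.002]
contact_force: [5.5, -5.3, -2.3]
gripper_width: 0.0197
grip_force: 20.0
```

```bash
python3 -c "
from calc import *
now()"
```

```text
h -0.0097 r 0.1229 Ft(resist) 6.03 Fr -4.62 clock 6.95
```

Emit:
{"op": "send_rows", "data": {
  "series": "-1.0 10.0 0 0 0 -4.6 255; -0.2 9.9 0 0 0 -4.6 255; 0.6 10.0 0 0 0 -4.6 255; 1.4 9.9 0 0 0 -4.6 255"
}}

```text
clock: 7.35
tcp_pos: [0.4418, 0.0862, 0.0872]
tcp_rot: [0.295, 3.124, -0.002]
contact_force: [7.4, -9.3, -3.4]
gripper_width: 0.02
grip_force: 20.0
```

```bash
python3 -c "
from calc import *
now();rows(.32,.02,15)"
```

```text
h 0.3139 r 0.1221 Ft(resist) 7.85 Fr -8.91 clock 7.35
0.5 2.5 0 0 0 -1.15 255; 0.5 2.4 0 0 0 -1.15 255; 0.6 2.5 0 0 0 -1.15 255; 0.6 2.4 0 0 0 -1.15 255; 0.7 2.4 0 0 0 -1.15 255; 0.7 2.4 0 0 0 -1.15 255; 0.8 2.4 0 0 0 -1.15 255; 0.8 2.3 0 0 0 -1.15 255; 0.8 2.4 0 0 0 -1.15 255; 0.9 2.3 0 0 0 -1.15 255; 1.0 2.3 0 0 0 -1.15 255; 1.0 2.3 0 0 0 -1.15 255; 1.0 2.3 0 0 0 -1.15 255; 1.1 2.2 0 0 0 -1.15 255; 1.1 2.3 0 0 0 -1.15 255
```

The radial load shows my spindle estimate is about 2.5 mm off, so I'll refit it and relax the radial offset.

Emit:
{"op": "send_rows", "data": {
  "series": "2.5 -0.3 0 0 0 0 255; 0 0 0 0 0 0 255"
}}

```text
clock: 7.55
tcp_pos: [0.442, 0.087, 0.087]
tcp_rot: [-0.286, -3.127, 0.0]
contact_force: [-3.8, -1.7, 9.0]
gripper_width: 0.0198
grip_force: 20.0
```

```bash
sed -i 's/S=np.array(.*);r/S=np.array([.5645,.0625]);r/' calc.py; python3 -c "
from calc import *
h=now();rows(h,.02,14)"
```

```text
h 0.3370 r 0.1250 Ft(resist) 2.44 Fr 3.34 clock 7.55
0.5 2.5 0 0 0 -1.15 255; 0.6 2.4 0 0 0 -1.15 255; 0.6 2.4 0 0 0 -1.15 255; 0.7 2.4 0 0 0 -1.15 255; 0.7 2.4 0 0 0 -1.15 255; 0.7 2.4 0 0 0 -1.15 255; 0.8 2.4 0 0 0 -1.15 255; 0.9 2.3 0 0 0 -1.15 255; 0.9 2.4 0 0 0 -1.15 255; 0.9 2.3 0 0 0 -1.15 255; 1.0 2.3 0 0 0 -1.15 255; 1.1 2.2 0 0 0 -1.15 255; 1.0 2.3 0 0 0 -1.15 255; 1.2 2.2 0 0 0 -1.15 255
```

Emit:
{"op": "send_rows", "data": {
  "series": "0 2.5 0 0 0 -1.2 255; 0.5 2.5 0 0 0 -1.2 255; 0.6 2.4 0 0 0 -1.1 255;0.7 2.4 0 0 0 -1.1 255; 0.7 2.4 0 0 0 -1.2 255"
}}

```text
clock: 8.05
tcp_pos: [0.4447, 0.0979, 0.0871]
tcp_rot: [-0.447, -3.109, 0.002]
contact_force: [-1.8, -6.5, 8.4]
gripper_width: 0.0196
grip_force: 20.0
```

```bash
python3 -c "
from calc import *
h=now()"
```

```text
h 0.4269 r 0.1249 Ft(resist) 6.70 Fr -0.15 clock 8.05
```

Emit:
{"op": "send_rows", "data": {
  "series": "0.7 2.4 0 0 0 -1.1 255; 0.8 2.4 0 0 0 -1.2 255; 0.9 2.3 0 0 0 -1.1 255;0.9 2.4 0 0 0 -1.2 255"
}}

```text
clock: 8.45
tcp_pos: [0.448, 0.1073, 0.0871]
tcp_rot: [-0.572, -3.089, 0.002]
contact_force: [-1.9, -7.5, 8.8]
gripper_width: 0.0194
grip_force: 20.0
```

```bash
python3 -c "
from calc import *
h=now();rows(h,.02,6);rows(.58,-.1,13)"
```

```text
h 0.5070 r 0.1249 Ft(resist) 7.65 Fr -0.87 clock 8.45
1.0 2.3 0 0 0 -1.15 255; 0.9 2.3 0 0 0 -1.15 255; 1.0 2.3 0 0 0 -1.15 255; 1.1 2.3 0 0 0 -1.15 255; 1.1 2.2 0 0 0 -1.15 255; 1.2 2.2 0 0 0 -1.15 255
-4.7 -11.6 0 0 0 5.73 255; -3.6 -11.9 0 0 0 5.73 255; -2.4 -12.3 0 0 0 5.73 255; -1.1 -12.5 0 0 0 5.73 255; 0.1 -12.4 0 0 0 5.73 255; 1.4 -12.5 0 0 0 5.73 255; 2.6 -12.2 0 0 0 5.73 255; 3.8 -11.9 0 0 0 5.73 255; 5.0 -11.5 0 0 0 5.73 255; 6.1 -10.9 0 0 0 5.73 255; 7.1 -10.2 0 0 0 5.73 255; 8.2 -9.5 0 0 0 5.73 255; 9.0 -8.6 0 0 0 5.73 255
```

Emit:
{"op": "send_rows", "data": {
  "series": "1.0 2.3 0.5 0 0 -1.1 255; 0.9 2.3 0.5 0 0 -1.2 255"
}}

```text
clock: 8.65
tcp_pos: [0.4497, 0.1114, 0.0873]
tcp_rot: [-0.634, -3.077, 0.004]
contact_force: [3.5, -8.7, -13.4]
gripper_width: 0.0193
grip_force: 20.0
```

```bash
python3 -c "
from calc import *
h=now()"
```

```text
h 0.5420 r 0.1248 Ft(resist) 6.61 Fr -6.58 clock 8.65
```

Emit:
{"op": "send_rows", "data": {
  "series": "1.0 2.3 0 0 0 -1.1 255; 1.1 2.3 0 0 0 -1.2 255"
}}

```text
clock: 8.85
tcp_pos: [0.4517, 0.1159, 0.0872]
tcp_rot: [-0.696, -3.063, 0.004]
contact_force: [2.3, -7.6, -6.5]
gripper_width: 0.0198
grip_force: 20.0
```

```bash
python3 -c "
from calc import *
h=now()"
```

```text
h 0.5820 r 0.1248 Ft(resist) 5.89 Fr -5.36 clock 8.85
```

Emit:
{"op": "send_rows", "data": {
  "series": "-4.0 -12 0 0 0 5.7 255; -3.6 -11.9 0 0 0 5.7 255; -2.4 -12.3 0 0 0 5.7 255; -1.1 -12.5 0 0 0 5.7 255; 0.1 -12.4 0 0 0 5.7 255; 1.4 -12.5 0 0 0 5.7 255"
}}

```text
clock: 9.45
tcp_pos: [0.4408, 0.0445, 0.0872]
tcp_rot: [0.247, -3.129, -0.001]
contact_force: [-2.5, 3.1, -5.4]
gripper_width: 0.0199
grip_force: 20.0
```

```bash
python3 -c "
from calc import *
h=now()"
```

```text
h -0.0048 r 0.1250 Ft(resist) -3.46 Fr 2.05 clock 9.45
```

Emit:
{"op": "send_rows", "data": {
  "series": "2.6 -12.2 0 0 0 5.7 255; 3.8 -11.9 0 0 0 5.7 255; 5.0 -11.5 0 0 0 5.7 255; 6.1 -10.9 0 0 0 5.7 255; 7.1 -10.2 0 0 0 5.7 255;3.5 -4.2 0 0 0 2.5 255;0 0 0 0 0 0 255"
}}

```text
clock: 10.15
tcp_pos: [0.4691, -0.0178, 0.0872]
tcp_rot: [1.067, -2.951, -0.001]
contact_force: [-4.7, -4.8, -0.0]
gripper_width: 0.0198
grip_force: 20.0
```

```bash
python3 -c "
from calc import *
h=now();rows(-.56,.08,15)"
```

```text
h -0.5597 r 0.1247 Ft(resist) 0.62 Fr 6.65 clock 10.15
-6.2 7.9 0 0 0 -4.58 255; -5.4 8.4 0 0 0 -4.58 255; -4.8 8.7 0 0 0 -4.58 255; -4.1 9.2 0 0 0 -4.58 255; -3.3 9.4 0 0 0 -4.58 255; -2.6 9.7 0 0 0 -4.58 255; -1.8 9.8 0 0 0 -4.58 255; -1.0 10.0 0 0 0 -4.58 255; -0.2 9.9 0 0 0 -4.58 255; 0.6 10.0 0 0 0 -4.58 255; 1.4 9.9 0 0 0 -4.58 255; 2.2 9.8 0 0 0 -4.58 255; 3.0 9.5 0 0 0 -4.58 255; 3.7 9.3 0 0 0 -4.58 255; 4.4 9.0 0 0 0 -4.58 255
```

Run:
```python
from h import *
import pickle
a,b=pickle.load(open('c0.pkl','rb'))
a2=manip.read_camera('scene');b2=manip.read_camera('side')
z=lambda i,x0,x1,y0,y1:cv2.resize(i['img'][y0:y1,x0:x1],(400,300),interpolation=cv2.INTER_CUBIC)
A=np.hstack([z(a,200,280,205,265),z(a2,200,280,205,265)])
B=np.hstack([z(b,222,310,165,231),z(b2,222,310,165,231)])
cv2.imwrite('pics/g.png',np.vstack([A,B])[:,:,::-1])
```

```text
(no output)
```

View pics/g.png

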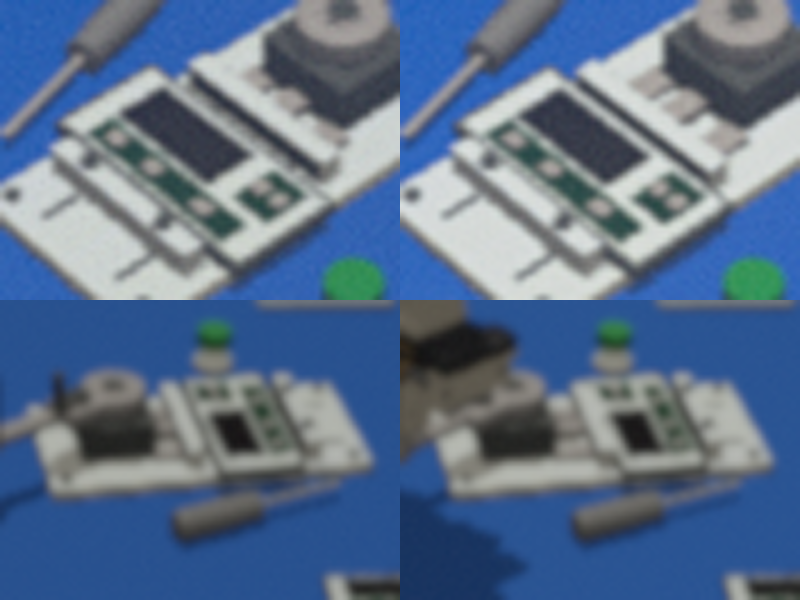

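The jaw now nearly meets the frame, so from here I take slow driving steps.

Emit:
{"op": "send_rows", "data": {
  "series": "-7.0 7.3 0 0 0 -4.6 255; -2.7 4.2 0 0 0 -2.3 255; -2.7 4.2 0 0 0 -2.3 255"
}}

```text
clock: 10.55
tcp_pos: [0.4577, -0.002, 0.0872]
tcp_rot: [0.822, -3.031, 0.002]
contact_force: [2.0, -5.6, -9.2]
gripper_width: 0.0192
grip_force: 20.0
```

```bash
python3 -c "
from calc import *
h=now();rows(-.40,.02,20)"
```

```text
h -0.4034 r 0.1248 Ft(resist) 5.83 Fr 1.21 clock 10.55
-1.3 2.1 0 0 0 -1.15 255; -1.2 2.2 0 0 0 -1.15 255; -1.2 2.2 0 0 0 -1.15 255; -1.1 2.2 0 0 0 -1.15 255; -1.1 2.3 0 0 0 -1.15 255; -1.1 2.3 0 0 0 -1.15 255; -1.0 2.3 0 0 0 -1.15 255; -0.9 2.3 0 0 0 -1.15 255; -0.9 2.3 0 0 0 -1.15 255; -0.9 2.4 0 0 0 -1.15 255; -0.8 2.3 0 0 0 -1.15 255; -0.7 2.4 0 0 0 -1.15 255; -0.7 2.4 0 0 0 -1.15 255; -0.7 2.4 0 0 0 -1.15 255; -0.6 2.4 0 0 0 -1.15 255; -0.6 2.5 0 0 0 -1.15 255; -0.5 2.4 0 0 0 -1.15 255; -0.5 2.5 0 0 0 -1.15 255; -0.4 2.4 0 0 0 -1.15 255; -0.4 2.5 0 0 0 -1.15 255
```

Emit:
{"op": "send_rows", "data": {
  "series": "-1.3 2.1 0 0 0 -1.1 255; -1.2 2.2 0 0 0 -1.2 255;-1.2 2.2 0 0 0 -1.1 255"
}}

```text
clock: 10.85
tcp_pos: [0.454, 0.0044, 0.0873]
tcp_rot: [0.733, -3.054, 0.002]
contact_force: [1.3, -7.2, -7.6]
gripper_width: 0.0195
grip_force: 20.0
```

```bash
python3 -c "
from calc import *
h=now()"
```

```text
h -0.3448 r 0.1248 Ft(resist) 6.94 Fr 2.22 clock 10.85
```

Emit:
{"op": "send_rows", "data": {
  "series": "-1.1 2.2 0 0 0 -1.1 255; -1.1 2.3 0 0 0 -1.2 255;-1.1 2.3 0 0 0 -1.1 255"
}}

```text
clock: 11.15
tcp_pos: [0.4507, 0.0111, 0.0872]
tcp_rot: [0.642, -3.074, 0.002]
contact_force: [0.7, -6.6, -8.2]
gripper_width: 0.0196
grip_force: 20.0
```

```bash
python3 -c "
from calc import *
h=now()"
```

```text
h -0.2845 r 0.1249 Ft(resist) 6.32 Fr 2.03 clock 11.15
```

Emit:
{"op": "send_rows", "data": {
  "series": "-1.0 2.3 0 0 0 -1.1 255; -0.9 2.3 0 0 0 -1.2 255;-0.9 2.3 0 0 0 -1.1 255"
}}

```text
clock: 11.45
tcp_pos: [0.4478, 0.018, 0.0872]
tcp_rot: [0.55, -3.092, 0.002]
contact_force: [1.1, -7.4, -7.3]
gripper_width: 0.0195
grip_force: 20.0
```

```bash
python3 -c "
from calc import *
h=now()"
```

```text
h -0.2248 r 0.1249 Ft(resist) 7.29 Fr 1.64 clock 11.45
```

Emit:
{"op": "send_rows", "data": {
  "series": "-0.9 2.4 0 0 0 -1.1 255; -0.8 2.3 0 0 0 -1.2 255"
}}

```text
clock: 11.65
tcp_pos: [0.446, 0.0226, 0.0872]
tcp_rot: [0.488, -3.102, 0.002]
contact_force: [1.1, -7.1, -7.6]
gripper_width: 0.0195
grip_force: 20.0
```

```bash
python3 -c "
from calc import *
h=now()"
```

```text
h -0.1850 r 0.1250 Ft(resist) 7.07 Fr 1.26 clock 11.65
```

Steady at about 7 N, so the jaw is still free. Continuing.

Emit:
{"op": "send_rows", "data": {
  "series": "-0.7 2.4 0 0 0 -1.1 255; -0.7 2.4 0 0 0 -1.2 255;-0.7 2.4 0 0 0 -1.1 255"
}}

```text
clock: 11.95
tcp_pos: [0.444, 0.0295, 0.0872]
tcp_rot: [0.396, -3.115, 0.003]
contact_force: [0.5, -9.5, -7.3]
gripper_width: 0.0197
grip_force: 20.0
```

```bash
python3 -c "
from calc import *
h=now()"
```

```text
h -0.1272 r 0.1250 Ft(resist) 9.31 Fr 1.98 clock 11.95
```

Emit:
{"op": "send_rows", "data": {
  "series": "0 0 0 0 0 0 255;0 0 0 0 0 0 255"
}}

```text
clock: 12.15
tcp_pos: [0.4439, 0.0299, 0.0872]
tcp_rot: [0.397, -3.115, 0.002]
contact_force: [0.1, -6.5, -6.7]
gripper_width: 0.0196
grip_force: 20.0
```

```bash
python3 -c "
from calc import *
h=now()
import pickle
from h import *
a,_=pickle.load(open('c0.pkl','rb'))
a2=manip.read_camera('scene');b2=manip.read_camera('side')
z=lambda i,x0,x1,y0,y1:cv2.resize(i['img'][y0:y1,x0:x1],(400,300),interpolation=cv2.INTER_CUBIC)
cv2.imwrite('pics/g2.png',np.vstack([np.hstack([z(a,200,280,205,265),z(a2,200,280,205,265)]),np.hstack([z(a2,200,240,225,255),z(b2,222,310,165,231)])])[:,:,::-1])
"
```

```text
h -0.1242 r 0.1250 Ft(resist) 6.32 Fr 1.59 clock 12.15
```

View pics/g2.png

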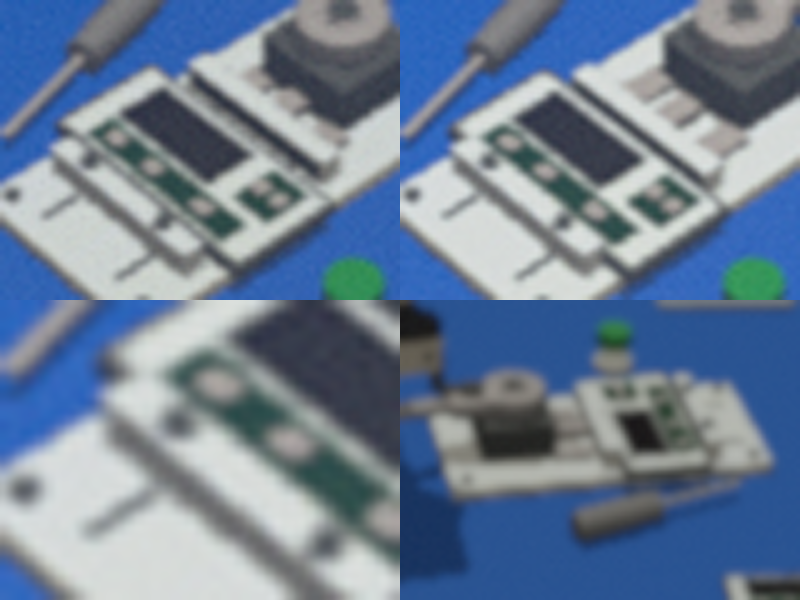

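The frame has moved to the stop bar and the force has stepped up, so it is gripped. One small step to verify.

Emit:
{"op": "send_rows", "data": {
  "series": "-0.3 1.5 0 0 0 -0.7 255"
}}

```text
clock: 12.35
tcp_pos: [0.4437, 0.0308, 0.0872]
tcp_rot: [0.377, -3.117, 0.003]
contact_force: [0.8, -8.9, -5.7]
gripper_width: 0.0197
grip_force: 20.0
```

```bash
python3 -c "
from calc import *
h=now()"
```

```text
h -0.1171 r 0.1249 Ft(resist) 8.78 Fr 1.48 clock 12.35
```

Emit:
{"op": "send_rows", "data": {
  "series": "-0.2 1.2 0 0 0 -0.5 255"
}}

```text
clock: 12.45
tcp_pos: [0.4433, 0.0319, 0.0872]
tcp_rot: [0.363, -3.119, 0.003]
contact_force: [0.2, -10.0, -5.8]
gripper_width: 0.0195
grip_force: 20.0
```

```bash
python3 -c "
from calc import *
h=now()"
```

```text
h -0.1077 r 0.1250 Ft(resist) 9.75 Fr 2.25 clock 12.45
```

Emit:
{"op": "send_rows", "data": {
  "series": "0.2 -1.5 0 0 0 0 255;0 0 0 0 0 0 90;0 0 0 0 0 0 90;0 0 0 0 0 0 90;0 0 0 0 0 0 90;0 0 20 0 0 0 90;0 0 40 0 0 0 90;0 0 40 0 0 0 90;0 0 40 0 0 0 90;0 0 0 0 0 0 90"
}}

```text
clock: 13.45
tcp_pos: [0.4474, 0.0334, 0.2328]
tcp_rot: [-0.366, 3.111, 0.003]
contact_force: [0.1, -0.1, 0.3]
gripper_width: 0.0592
grip_force: 0.0
```

Run:
```python
from h import *
w=wristcam();s=manip.get_state();print(s['tcp_pos'],s['contact_force'],s['gripper_width'],s['clock'])
cv2.imwrite('pics/f.png',cv2.resize(w['img'][40:300,130:400],(623,600))[:,:,::-1])
```

```text
[0.44616989 0.033337   0.23039356] [-0.22074985 -0.20287442  0.19950621] 0.05952140922510329 13.5
```

View pics/f.png

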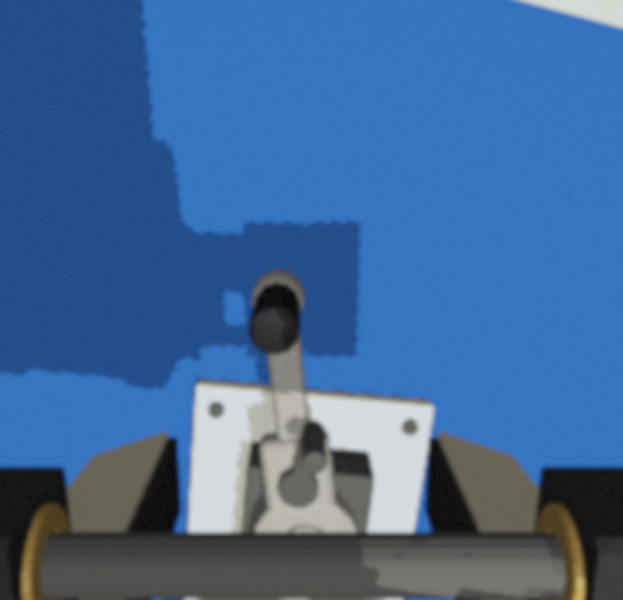

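The post at (315,445) is still on the clockwise (tighten) side, the knob at (275,325) is released, and the gripper is clear. Handing in.

```bash
python3 -c "
from bench import manip
print(manip.sign_off())"
```

```text
the job is handed in; nothing more can be done
None
```

I handed the job in with the pawl on tighten, the frame clamped against the stop bar at an estimated 30 N (inferred from the handle force, not measured directly), and the knob released; the hand-in did not report a verdict.

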